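Find the bore of a rotor insert under the stacking tray and hold it bore-up

ROBOT

A 6-joint arm with a two-finger parallel gripper is mounted at the origin on the work surface. World frame = base frame: x ahead of the robot, y to its left, z up, the work surface at z = 0. Lengths are in m, angles in rad, forces in N, time in s.
With the tool pointing down it reaches from about 0.25 to 0.775 m from the base axis. Payload 4 kg.
Tool frame: the origin (TCP) lies at the centre of the arm's flange, where the gripper is bolted on; the fingertips stand 199 mm ahead of it and the grasp point (between the pads) lies 180 mm ahead of it; z points along the fingers, y is the line along which they close (so a half turn about z gives the same grasp; the last joint's range is limited). The gripper opens to 94 mm and grips with 3 to 60 N. Pads are 16 mm wide; open, the fingers measure 119 mm over their backs; the gripper's body (75 mm by 177 mm) begins 78 mm behind the grasp point.
Start: joints at [-1.453, 0.087, 1.371, -0, 1.684, -0.103], TCP at [0.12, -0.537, 0.405] pointing down, gripper open.
Joint ranges: [-3.1, 3.1], [-0.76, 2.03], [0.27, 2.55], [-1.08, 4.22], [0.17, 2.65], [-2.57, 2.57]. Speed limits (rad/s): [2.79, 2.79, 3.14, 3.14, 3.14, 3.14].

INTERFACE

Orientations are given as [roll, pitch, yaw] about the fixed x, y, z axes, in that order (R = Rz(yaw) Ry(pitch) Rx(roll)).
In Python, from bench import robot, eyes, models gives the robot as it stands.
- The arm moves only by the tool step_arm, never from a script. Its argument "commands" is a list that holds one entry, the list of rows, each a list of 7 numbers: the shift along the tool's x, y, z in mm, then the turn, a rotation vector about the tool's x, y, z in rad, then the finger opening in mm, from 0 to 94. In form: [[[tx, ty, tz, wx, wy, wz, gripper], ...]]. A call has 1 to 20 rows; each row shifts and turns the commanded pose from where the row before left it, along the tool's axes as they then stand; what a row does not reach is not made up. A row lasts 1/8 s, in which the tool goes at most 62.5 mm and 10.7 degrees, less where a joint would pass 70% of its speed; a pose out of reach is approached as far as the arm can. A call is refused whole if a number of a shift passes 62.5 or a number of a turn 0.188, either way. A call with a gripper value outside its range is refused whole. The fingers move at their own pace and stop on an object; the grip force is fixed at half the most. Time passes only in rows, so rows that do not move let the fingers close. It gives the time, the measured TCP pose, the force, the opening and the grip force at its end, in the units of the state.
- robot.get_obs(): the state, without advancing time (a new reading comes with each control period).
- eyes.snapshot(name): name is "scene" or "top" or "wrist"; returns a dict with "color" (480x640x3 uint8, red, green, blue), "camera_matrix" (3x3 intrinsics, pixels), "eye" and "rotation" of the camera in the world; the wrist camera has in their place "tool_from_camera" (4x4, takes a point from camera to tool coordinates, whose origin is the TCP and whose axes are the flange's). Camera axes: x right, y up, looking along -z (the intrinsics and any distortion apply to the point x, -y, -z); pixel columns grow to the right and rows downward; lengths in m; the calibration is good to about 2 mm. A picture is of the moment at which its call begins: read the wrist's pose just before it. There is no depth.
- robot.close_job(): hands the job in; it is judged then, once.
Trained networks look in a picture, given as the dict that the camera call returned (one of the last four; its "shot" number tells which), for a name from the list of things; names that differ only in an ending like _2 or _b are one class to them, and where a whole thing is asked for, a point or a joint stands for the part that bears it (a point fixed in the world has none). Each returns a list of dicts, best first, with "confidence" (0 to 1); they miss things now and then, are a little off and sometimes report something else, mostly with a low value. They report only what shows in the picture. A call takes as long as a camera call. They do not tell look-alikes from the thing itself.
- models.masks_of(picture, query): "mask" (480x640 bool, what is visible of it) and "xy" ([column, row] in pixels, amid what is visible of it).
- models.tip_of(picture, query): "xy" ([column, row] in pixels: a listed point, or the origin of a listed thing).
The state is a dict: "time": time; "joint_positions": joint angles; "qvel": joint speeds; "joint_torque": joint torques, N m; "tool_pos": TCP position; "ee_rot": TCP orientation; "wrist_force": force on the tool from outside, world axes, zero at the start; "wrist_torque": the same for the moment, N m; "width": finger opening in m; "finger_force": force on a finger pad.
Only numpy, scipy, OpenCV 4.12 (cv2) and the standard library are available. Lean on these libraries where they do the work, as an engineer would, in place of code of your own. Each camera call takes 0.05 s, during which the arm holds its last target. There are 200 camera calls.

TASK

Lift the white stacking tray off the pile by its orange handle and stand it, upright and let go, in the middle of the green mat. Then take the blue rotor insert that was lying under it, find out which of its ends has the deep blind bore (the other end has only a shallow recess) and turn it so that the bore points straight up, ready for a tube. Finish while still holding the insert like that in the gripper, still and with its lower end at least 15 cm above the bench, touching nothing else, and leave the other things on the bench where they are.

Things in the scene. Friction and masses are not known exactly. Their poses are not given: they have to be found in the camera images.
- base_tray: Fixed low steel tray at the bottom of the pile, 214 x 184 mm (x, y), a solid plinth whose floor lies 30 mm above the bench, with a rim 4 mm thick that rises 8 mm above that floor (inside 202 x 172 mm). Origin: centre of its underside, on the bench; z up. It may stand to the left or the right of the robot, turned a little.
- top_tray: White stacking tray, 180 x 150 mm (x, y), about 0.35 kg, loose, in the base tray on four legs (12 mm thick, 54 mm long, at x = +-80, y = +-65 mm). Top of its deck 58 mm above the feet, rim 12 mm high. Orange upright grip plate in the middle: 70 mm along x, 12 mm thick along y, 45 mm high above the deck (top 103 mm above the feet). Origin: centre at foot level, z up.
- tray_handle (a point): Point in the orange grip plate of the stacking tray, on its centre line, 30 mm above the deck (88 mm above the feet, 15 mm below the plate's top). Axes as the stacking tray's: pinch it across y (12 mm).
- insert: Blue square insert, 70 mm long (x), 40 x 40 mm, about 0.18 kg, lying in the base tray under the stacking tray, pointing many ways. +x end: blind bore, 18 mm wide, 50 mm deep (the lighter end); -x end: recess of the same width, 4 mm deep. Origin: middle of the long face it first lies on; x runs along it to the bore, z up at the start (its centre is 20 mm along z). Bore-up: x points up.
- bore_mouth (a point): Centre of the insert's bored end face (35 mm from the insert's middle along its x axis).
- mat: Fixed flat green mat, 240 x 220 mm (x, y), 4 mm thick, the place for the stacking tray. Origin: centre of its underside. It lies on the other side of the robot from the pile, turned a little.
- tube_rack: White rack of capped tubes, 60 x 165 mm, 109 mm high, loose, to be left alone. Origin: centre of its underside.
- reagent: Amber bottle, 72 mm diameter, 120 mm high, loose, to be left alone. Origin: centre of its underside.
- jar: Glass jar with red cap, 64 mm diameter, 80 mm high, loose, to be left alone. Origin: centre of its underside.
- beaker: Glass beaker, 70 mm diameter, 85 mm high, loose, to be left alone. Origin: centre of its underside.
- tip_box: Clear and blue pipette tip box, 88 x 123 mm, 53 mm high, loose, to be left alone. Origin: centre of its underside.
- timer: White bench timer, 60 x 70 mm, 22 mm high, loose, to be left alone. Origin: centre of its underside.
Mind the look-alikes: they are no part of the job. What is shaped like the top_tray but purple is not meant.

How it is judged:
On the way, in this order (a step that is already met when the one before it is completed fails the run):
1. the stacking tray stands on the mat, upright, let go (horizontal distance between top_tray and mat below 0.045 m and height (world z) of top_tray below 0.012 m and angle between top_tray's own z axis and vertical below 0.1 rad and contact force between top_tray and the fingers below 0.1 N and linear speed of top_tray below 0.03 m/s), for 0.2 s.
2. the insert is lifted with its bore up (angle between insert's own x axis and vertical below 0.26 rad and height (world z) of insert above 0.18 m and contact force between insert and the fingers above 1 N), for 0.2 s.
At the end, for the whole second after the job is handed in: The insert is held still in the fingers, bore up within 15 degrees, its mid-length origin over 180 mm above the bench, carried by nothing else; the stacking tray stands upright and released, its centre within 45 mm of the mat's centre; no bystander has moved over 30 mm (all of step 1 and all of step 2 and linear speed of insert below 0.03 m/s and angular speed of insert below 0.3 rad/s and contact force between insert and top_tray below 0.1 N and contact force between insert and base_tray below 0.1 N and contact force between top_tray and the arm below 0.1 N); the arm keeps its last pose, push and grip.
It fails at once if a bystander is moved by more than 30 mm (distance of any of tube_rack, reagent, jar, beaker, tip_box, timer from where it was at the start of the episode above 0.03 m).
It also fails if it takes over 53 s, if anything falls off the work surface, if the arm or the gripper's body presses on something with over 40 N, if the wrist force passes 120 N, or if a joint passes its speed limit or range.

## Working session

There is one attempt and no reset: what is moved stays moved. The work goes in short steps, Python scripts to look and compute and a tool call to move; the robot and the scene stay as the last step left them, time stands still between calls to the robot, and variables do not carry over. Pictures are saved under pics/ and viewed, at most 10 in all, crops included, and the job is handed in when it is done.

Besides the shell and the picture viewer there is one more tool, called after "Request:" by a JSON object that holds its "api" and its "payload". step_arm: Moves the arm, as the interface text tells. Its arguments: {"type":"object","properties":{"commands":{"type":"array"}},"required":["commands"]}

```bash
ls; mkdir -p pics; cat > h.py <<'E'
import numpy as np, cv2
from scipy.spatial.transform import Rotation as R
from bench import robot, eyes, models
def snap(n):
    o=robot.get_obs(); p=eyes.snapshot(n)
    if n=="wrist":
        T=np.eye(4);T[:3,:3]=R.from_euler('xyz',o['ee_rot']).as_matrix();T[:3,3]=o['tool_pos']
        C=T@np.array(p['tool_from_camera']);p['eye']=C[:3,3];p['rotation']=C[:3,:3]
    return p
def ray(p,uv):
    K=np.array(p['camera_matrix']);d=np.linalg.inv(K)@[uv[0],uv[1],1]
    return np.array(p['eye']),np.array(p['rotation'])@[d[0],-d[1],-d[2]]
def at(p,uv,z):
    e,d=ray(p,uv);return e+d*(z-e[2])/d[2]
def pix(p,X):
    c=np.array(p['rotation']).T@(np.array(X)-p['eye']);q=np.array(p['camera_matrix'])@[c[0],-c[1],-c[2]];return q[:2]/q[2]
def save(p,f): cv2.imwrite('pics/'+f,p['color'][:,:,::-1])
E
python3 - <<'E'
from h import *
print(robot.get_obs())
for n in("scene","top"):
    p=snap(n);save(p,n+'0.png');print(n,[k for k in p],p['eye'])
    for q,z in(("top_tray",0.09),("tray_handle",.118),("mat",.004),("insert",.05),("base_tray",.038),("tube_rack",.1),("reagent",.12),("jar",.08),("beaker",.085),("tip_box",.05),("timer",.02)):
        for r in models.masks_of(p,q)[:3]:
            print(q,round(r['confidence'],2),np.round(r['xy']),r['mask'].sum(),np.round(at(p,r['xy'],z),3))
    for r in models.tip_of(p,'tray_handle'): print('tip',r,at(p,r['xy'],.118))
E
```

```text
pics
{'time': 0.0, 'joint_positions': array([-1.45309262e+00,  8.79407033e-02,  1.37224138e+00, -2.29994582e-05,
        1.68358323e+00, -1.03083631e-01]), 'qvel': array([ 0.00197653, -0.00102469,  0.00149447,  0.00177916, -0.00037603,
        0.00041185]), 'joint_torque': array([-1.48643798e-03, -3.40184104e+01, -3.02427649e+01,  7.15513900e-02,
        3.31027131e-02, -1.74030642e-04]), 'tool_pos': array([ 0.12043644, -0.53653634,  0.40351805]), 'ee_rot': array([-3.13942918e+00, -2.00831439e-04,  2.20784555e-01]), 'wrist_force': array([-0.47656866, -0.91846682,  0.44873199]), 'wrist_torque': array([-0.0346985 ,  0.01251568, -0.04153375]), 'finger_force': 0.0, 'width': 0.09392121119769282}
scene ['color', 'camera_matrix', 'eye', 'rotation', 'shot'] [ 1.31848509 -0.85211052  0.9187417 ]Traceback (most recent call last):
  File "<stdin>", line 7, in <module>
  File "h.py", line 14, in at
    e,d=ray(p,uv);return e+d*(z-e[2])/d[2]
                                      ~^^^
IndexError: invalid index to scalar variable.
```

```bash
sed -i "s|^    return p$|    p['rotation']=np.array(p['rotation'])\n    if p['rotation'].size==3: p['rotation']=R.from_euler('xyz',p['rotation']).as_matrix()\n    return p|" h.py
python3 - <<'E'
from h import *
for n in("scene","top"):
    p=snap(n);save(p,n+'0.png');print(n,[k for k in p],p['eye'],p['rotation'])
    for q,z in(("top_tray",0.09),("tray_handle",.118),("mat",.004),("insert",.05),("base_tray",.038),("tube_rack",.1),("reagent",.12),("jar",.08),("beaker",.085),("tip_box",.05),("timer",.02)):
        for r in models.masks_of(p,q)[:3]:
            print(q,round(r['confidence'],2),np.round(r['xy']),r['mask'].sum(),np.round(at(p,r['xy'],z),3))
    for r in models.tip_of(p,'tray_handle'): print('tip',r,at(p,r['xy'],.118))
E
```

```text
scene ['color', 'camera_matrix', 'eye', 'rotation', 'shot'] [ 1.31848509 -0.85211052  0.9187417 ] [[ 0.71996608 -0.41440006  0.55670588]
 [ 0.69395521  0.41985541 -0.58493384]
 [ 0.00866064  0.80746147  0.58985673]]
top_tray 0.91 [378. 221.] 2192 [0.57  0.151 0.09 ]
top_tray 0.55 [337. 175.] 1398 [0.293 0.273 0.09 ]
tray_handle 0.76 [378. 222.] 2267 [0.599 0.115 0.118]
tray_handle 0.62 [338. 178.] 1351 [0.346 0.222 0.118]
mat 0.76 [279. 286.] 4743 [ 0.503 -0.18   0.004]
insert 0.6 [377. 240.] 42 [0.595 0.124 0.05 ]
base_tray 0.74 [135. 316.] 600 [ 0.368 -0.525  0.038]
base_tray 0.55 [375. 246.] 1856 [0.6   0.109 0.038]
base_tray 0.45 [449. 198.] 682 [0.605 0.488 0.038]
tube_rack 0.69 [399. 299.] 2224 [ 0.826 -0.081  0.1  ]
reagent 0.97 [449. 198.] 697 [0.672 0.362 0.12 ]
reagent 0.63 [376. 221.] 2216 [0.592 0.112 0.12 ]
jar 0.85 [173. 333.] 983 [ 0.521 -0.508  0.08 ]
tip_box 0.55 [407. 184.] 825 [0.459 0.447 0.05 ]
timer 0.84 [135. 315.] 667 [ 0.344 -0.517  0.02 ]
timer 0.51 [374. 246.] 1958 [0.584 0.125 0.02 ]
tip {'xy': [337.4, 165.7], 'confidence': 0.9} [0.28616699 0.28257637 0.11
[... 617 characters left out ...]
1. 236.] 3265 [0.555 0.158 0.118]
base_tray 0.7 [281. 263.] 1202 [0.487 0.109 0.038]
tube_rack 0.6 [323. 159.] 1411 [ 0.781 -0.022  0.1  ]
reagent 0.87 [163. 226.] 626 [0.591 0.434 0.12 ]
reagent 0.23 [322. 160.] 1443 [ 0.772 -0.021  0.12 ]
jar 0.55 [486. 261.] 483 [ 0.47  -0.478  0.08 ]
beaker 0.66 [450. 198.] 562 [ 0.657 -0.388  0.085]
tip_box 0.94 [153. 283.] 1431 [0.435 0.482 0.05 ]
timer 0.76 [495. 311.] 523 [ 0.333 -0.511  0.02 ]
timer 0.36 [487. 261.] 527 [ 0.479 -0.499  0.02 ]
timer 0.3 [153. 286.] 1526 [0.431 0.492 0.02 ]
tip {'xy': [259.9, 232.8], 'confidence': 0.95} [0.56302899 0.16055193 0.118     ]
tip {'xy': [210.7, 345.9], 'confidence': 0.57} [0.25237624 0.29709182 0.118     ]
```

View pics/top0.png

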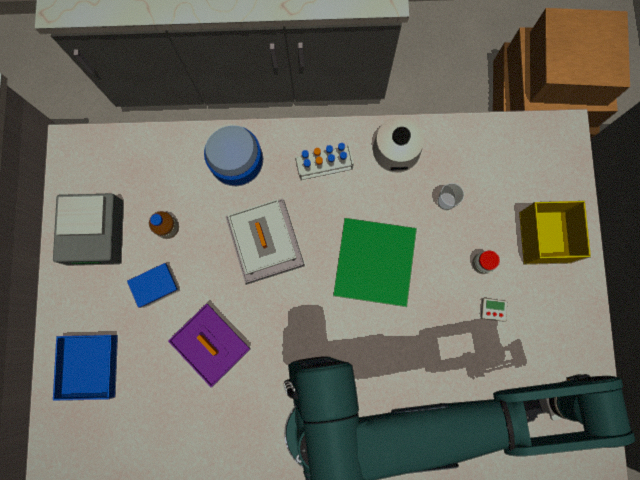

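View pics/scene0.png

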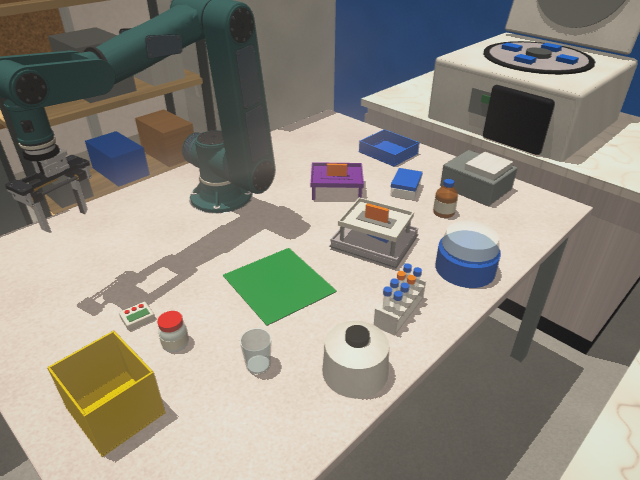

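```bash
cat >> h.py <<'E'
def hsv(p): return cv2.cvtColor(p['color'],cv2.COLOR_RGB2HSV)
def blob(m,near):
    n,l,s,c=cv2.connectedComponentsWithStats(m.astype(np.uint8))
    k=min((i for i in range(1,n) if s[i,4]>30),key=lambda i:np.hypot(*(c[i]-near)));return l==k
def quad(p,m,z):
    ys,xs=np.nonzero(m);P=np.array([at(p,u,z)[:2] for u in zip(xs,ys)],np.float32)
    return cv2.minAreaRect(P*1000)
E
python3 - <<'E'
from h import *
p=snap('top');h=hsv(p)
g=blob((abs(h[:,:,0].astype(int)-60)<15)&(h[:,:,1]>150),(375,260));print('mat',quad(p,g,.004))
o=blob((h[:,:,0]>5)&(h[:,:,0]<20)&(h[:,:,1]>170)&(h[:,:,2]>100),(261,236));print('plate',quad(p,o,.133),o.sum())
w=models.masks_of(p,'top_tray')[0]['mask'];print('tray',quad(p,w,.1))
b=models.masks_of(p,'base_tray')
o=robot.get_obs();print(o['tool_pos'],o['ee_rot'])
p=snap('scene');h=hsv(p)
g=blob((abs(h[:,:,0].astype(int)-60)<15)&(h[:,:,1]>150),(279,286));print('mat',quad(p,g,.004))
o=blob((h[:,:,0]>5)&(h[:,:,0]<20)&(h[:,:,1]>170)&(h[:,:,2]>100),(378,212));ys,xs=np.nonzero(o);print('plate scene',at(p,(xs.mean(),ys.mean()),.11))
E
```

```text
mat ((489.38482666015625, -169.2012176513672), (215.641845703125, 235.58424377441406), 79.99816131591797)
plate ((557.35400390625, 158.2064208984375), (69.5413589477539, 11.438706398010254), 17.655778884887695) 102
tray ((256.0621643066406, 306.9208984375), (179.92916870117188, 152.47994995117188), 43.65534973144531)
[ 0.12043388 -0.53664596  0.40470199] [3.14154106e+00 2.42869560e-06 2.20761155e-01]Traceback (most recent call last):
  File "<stdin>", line 9, in <module>
  File "h.py", line 23, in blob
    k=min((i for i in range(1,n) if s[i,4]>30),key=lambda i:np.hypot(*(c[i]-near)));return l==k
ValueError: min() iterable argument is empty
```

Request:
{"api": "step_arm", "payload": {"commands": [[[0, 0, 0, 0, 0, -0.087, 94], [42, -35, 0, 0, 0, 0, 94], [42, -35, 0, 0, 0, 0, 94], [42, -35, 0, 0, 0, 0, 94], [42, -35, 0, 0, 0, 0, 94], [42, -35, 0, 0, 0, 0, 94], [42, -35, 0, 0, 0, 0, 94], [42, -35, 0, 0, 0, 0, 94], [42, -35, 0, 0, 0, 0, 94], [42, -35, 0, 0, 0, 0, 94], [42, -35, 0, 0, 0, 0, 94], [42, -35, 0, 0, 0, 0, 94], [42, -35, 0, 0, 0, 0, 94], [42, -35, 0, 0, 0, 0, 94], [42, -35, 0, 0, 0, 0, 94], [0, 0, 0, 0, 0, 0, 94]]]}}

```text
time: 3.6
tool_pos: [0.5335, 0.1112, 0.4034]
ee_rot: [-3.141, 0.002, 0.312]
wrist_force: [-0.4, 0.0, -0.4]
width: 0.094
finger_force: 0.0
```

```bash
python3 - <<'E'
from h import *
o=robot.get_obs();print(o['tool_pos'],o['ee_rot'],o['time'])
p=snap('wrist');save(p,'w1.png');print(p['eye'],p['rotation'])
h=hsv(p);q=pix(p,[.557,.158,.13]);print(q)
m=blob((h[:,:,0]>5)&(h[:,:,0]<20)&(h[:,:,1]>170)&(h[:,:,2]>100),q);print(quad(p,m,.133),m.sum())
for r in models.tip_of(p,'tray_handle'): print(r,at(p,r['xy'],.118))
E
```

```text
[0.53345159 0.11118068 0.40341518] [-3.14067414e+00  1.59659129e-03  3.12497765e-01] 3.6
[0.60973625 0.13621806 0.38280543] [[ 0.30761059  0.91500716  0.26103183]
 [-0.95151024  0.2963842   0.0823691 ]
 [-0.0019974  -0.27371207  0.9618096 ]]
[271.59020038 203.32136062]
((558.965576171875, 159.9317626953125), (68.48462677001953, 11.83304214477539), 17.49408531188965) 1454
{'xy': [270.5, 194.2], 'confidence': 0.55} [0.56115024 0.16178377 0.118     ]
```

View pics/w1.png

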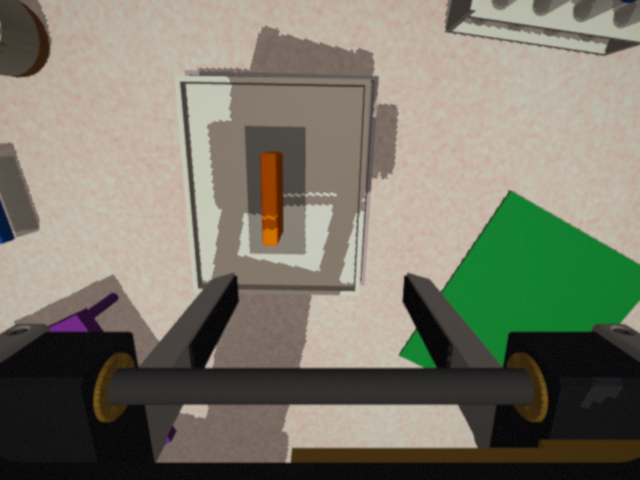

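Request:
{"api": "step_arm", "payload": {"commands": [[[38, -38, 0, 0, 0, 0.006, 94], [0, 0, 20, 0, 0, 0, 94], [0, 0, 40, 0, 0, 0, 94], [0, 0, 30, 0, 0, 0, 94], [0, 0, 13, 0, 0, 0, 94], [0, 0, 0, 0, 0, 0, 94]]]}}

```text
time: 4.45
tool_pos: [0.5568, 0.1552, 0.3015]
ee_rot: [3.141, 0.001, 0.3]
wrist_force: [1.7, -0.6, 0.5]
width: 0.094
finger_force: 0.0
```

```bash
python3 - <<'E'
from h import *
o=robot.get_obs();print(o['tool_pos'],o['ee_rot'],o['wrist_force'])
p=snap('wrist');save(p,'w2.png')
E
```

```text
[0.55677716 0.15518919 0.30146227] [3.14148181e+00 1.08924023e-03 3.00421474e-01] [ 1.65650464 -0.61515321  0.51203893]
```

View pics/w2.png

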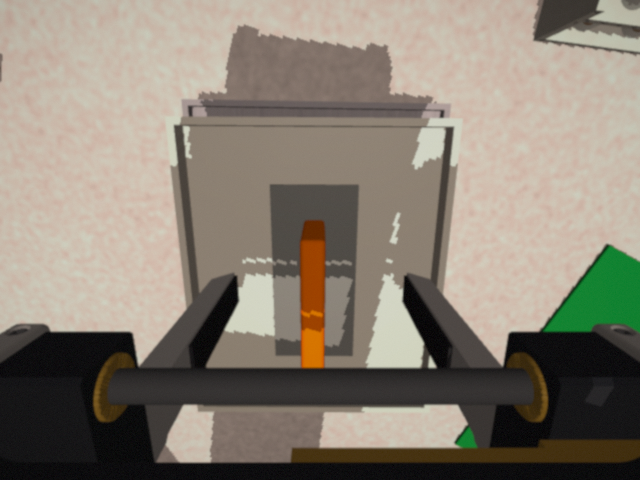

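Request:
{"api": "step_arm", "payload": {"commands": [[[2, -3, 0, 0, 0, 0, 94], [0, 0, 0, 0, 0, 0, 40], [0, 0, 0, 0, 0, 0, 0], [0, 0, 0, 0, 0, 0, 0], [0, 0, 0, 0, 0, 0, 0], [0, 0, 0, 0, 0, 0, 0], [0, 0, 0, 0, 0, 0, 0], [0, 0, 0, 0, 0, 0, 0], [0, 0, -5, 0, 0, 0, 0], [0, 0, -10, 0, 0, 0, 0], [0, 0, 0, 0, 0, 0, 0]]]}}

```text
time: 5.88
tool_pos: [0.5582, 0.1597, 0.3173]
ee_rot: [3.141, -0.001, 0.302]
wrist_force: [0.8, 0.0, -4.5]
width: 0.0119
finger_force: 30.0
```

Request:
{"api": "step_arm", "payload": {"commands": [[[0, 0, -15, 0, 0, 0, 0], [0, 0, -25, 0, 0, 0, 0], [0, 0, -20, 0, 0, 0, 0], [0, 0, -10, 0, 0, 0, 0], [-8, 15, 0, 0, 0, 0, 0], [-16, 29, 0, 0, 0, 0, 0], [-16, 29, 0, 0, 0, 0, 0], [-16, 29, 0, 0, 0, 0, 0], [-16, 29, 0, 0, 0, 0, 0], [-16, 29, 0, 0, 0, 0, 0], [-16, 29, 0, 0, 0, 0, 0], [-16, 29, 0, 0, 0, 0, 0], [-16, 29, 0, 0, 0, 0, 0], [-16, 29, 0, 0, 0, 0, 0], [-11, 19, 0, 0, 0, 0, 0], [0, 0, 0, 0, 0, 0, 0]]]}}

```text
time: 7.88
tool_pos: [0.489, -0.1722, 0.3853]
ee_rot: [-3.14, 0.002, 0.298]
wrist_force: [-0.1, 0.0, -3.8]
width: 0.0117
finger_force: 30.0
```

```bash
python3 - <<'E'
from h import *
o=robot.get_obs();print(o['tool_pos'],o['ee_rot'],o['wrist_force'],o['width'])
p=snap('top');save(p,'t2.png');print(pix(p,[.56,.16,.05]))
for r in models.masks_of(p,'insert'):print(r['confidence'],r['xy'],r['mask'].sum(),quad(p,r['mask'],.07))
for r in models.tip_of(p,'bore_mouth'): print(r,at(p,r['xy'],.05))
E
python3 -c "
import cv2;a=cv2.imread('pics/t2.png');b=cv2.resize(a[190:310,200:440],None,fx=3.3,fy=3.3,interpolation=2);cv2.imwrite('pics/t2c.png',b)"
```

```text
[ 0.48904496 -0.17221134  0.38533524] [-3.14033542e+00  2.37158321e-03  2.98244384e-01] [-0.06003445  0.01570643 -3.77581524] 0.011718854073006218
[262.93883372 238.15401032]
0.84 [260.3, 238.3] 376 ((565.9317626953125, 166.9170379638672), (76.36917114257812, 43.31070327758789), 6.515910625457764)
{'xy': [255.8, 222.7], 'confidence': 0.94} [0.60701957 0.18081279 0.05      ]
{'xy': [483.3, 262.1], 'confidence': 0.67} [ 0.47197747 -0.47889541  0.05      ]
```

View pics/t2c.png

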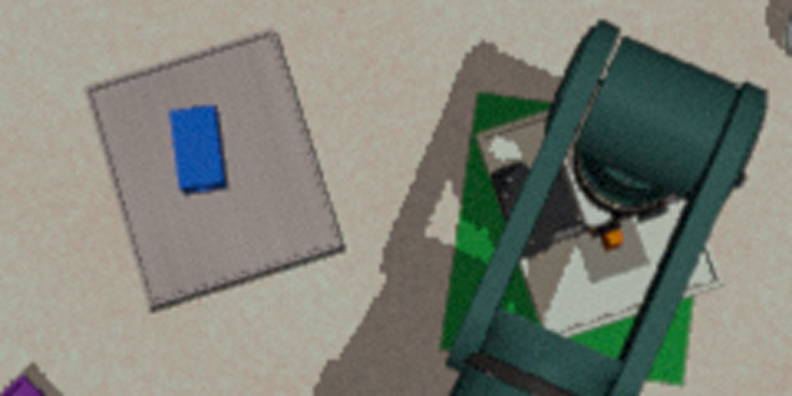

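Request:
{"api": "step_arm", "payload": {"commands": [[[0, 0, 25, 0, 0, 0, 0], [0, 0, 40, 0, 0, 0, 0], [0, 0, 25, 0, 0, 0, 0], [0, 0, 10, 0, 0, 0, 0], [0, 0, 5, 0, 0, 0, 0], [0, 0, 3, 0, 0, 0, 0], [0, 0, 0, 0, 0, 0, 0]]]}}

```text
time: 8.9
tool_pos: [0.4893, -0.169, 0.2853]
ee_rot: [-3.14, 0.001, 0.303]
wrist_force: [-14.6, 7.8, 22.5]
width: 0.0117
finger_force: 30.0
```

```bash
python3 - <<'E'
from h import *
o=robot.get_obs();print(o['tool_pos'],o['ee_rot'],o['wrist_force'],o['wrist_torque'])
p=snap('scene');a=p['color'][160:340,170:410,::-1];a=cv2.resize(a,None,fx=2.2,fy=2.2,interpolation=2)
w=snap('wrist')['color'][:,:,::-1];w=cv2.resize(w,None,fx=.42,fy=.42)
c=np.zeros((600,528,3),np.uint8);c[:396]=a[:396,:528];c[398:398+w.shape[0],:w.shape[1]]=w
cv2.imwrite('pics/s3.png',c)
E
```

```text
[ 0.48933299 -0.16901618  0.28532485] [-3.14010495e+00  1.00807328e-03  3.03400078e-01] [-14.5768296    7.76391612  22.46421257] [ 1.37040052e+00  2.74037257e+00 -7.15660501e-04]
```

View pics/s3.png

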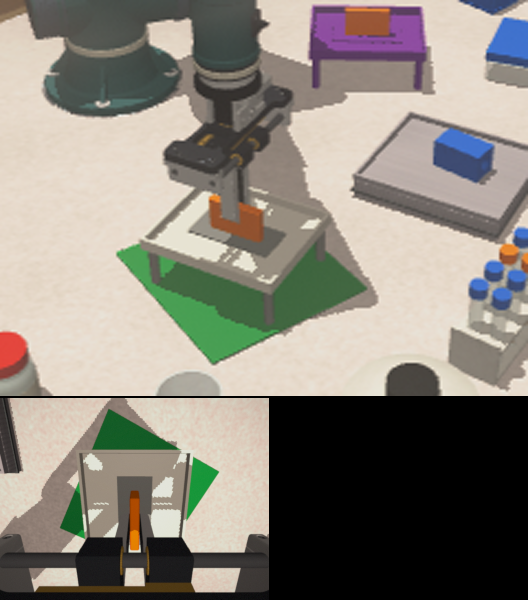

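Request:
{"api": "step_arm", "payload": {"commands": [[[0, 0, -1, 0, 0, 0, 0], [0, 0, 0, 0, 0, 0, 16], [0, 0, 0, 0, 0, 0, 30], [0, 0, 0, 0, 0, 0, 60], [0, 0, 0, 0, 0, 0, 60], [0, 0, 0, 0, 0, 0, 60], [0, 0, 0, 0, 0, 0, 60]]]}}

```text
time: 9.88
tool_pos: [0.4902, -0.1705, 0.2795]
ee_rot: [-3.141, 0.0, 0.302]
wrist_force: [-0.3, -0.0, -0.1]
width: 0.0595
finger_force: 0.0
```

Request:
{"api": "step_arm", "payload": {"commands": [[[0, 0, -15, 0, 0, 0, 60], [0, 0, -40, 0, 0, 0, 60], [0, 0, -55, 0, 0, 0, 60], [26, -37, 0, 0, 0, 0, 94], [26, -37, 0, 0, 0, 0, 94], [26, -37, 0, 0, 0, 0, 94], [26, -37, 0, 0, 0, 0, 94], [26, -37, 0, 0, 0, 0, 94], [26, -37, 0, 0, 0, 0, 94], [26, -37, 0, 0, 0, 0, 94], [26, -37, 0, 0, 0, 0, 94], [0, 0, 25, 0, 0, 0.185, 94], [0, 0, 30, 0, 0, 0, 94], [0, 0, 0, 0, 0, 0, 94]]]}}

```text
time: 11.62
tool_pos: [0.6002, 0.1741, 0.3324]
ee_rot: [3.141, 0.005, 0.117]
wrist_force: [0.5, -0.3, -0.5]
width: 0.0942
finger_force: 0.0
```

```bash
python3 - <<'E'
from h import *
p=snap('top');h=hsv(p)
w=[r for r in models.masks_of(p,'top_tray')]
for r in w: print(r['confidence'],r['xy'],quad(p,r['mask'],.07))
o=blob((h[:,:,0]>5)&(h[:,:,0]<20)&(h[:,:,1]>170)&(h[:,:,2]>100),pix(p,[.49,-.17,.1]));print('plate',quad(p,o,.107))
o=robot.get_obs();print(o['tool_pos'],o['ee_rot'])
p=snap('wrist');save(p,'w4.png')
for r in models.masks_of(p,'insert'):print(r['confidence'],r['xy'],r['mask'].sum(),quad(p,r['mask'],.07))
for r in models.tip_of(p,'bore_mouth'): print(r,at(p,r['xy'],.05))
E
```

```text
0.96 [206.9, 343.7] ((256.2826843261719, 313.3387756347656), (180.0005645751953, 154.6453857421875), 43.66303634643555)
0.76 [377.5, 258.0] ((489.50543212890625, -169.88250732421875), (186.88177490234375, 151.25450134277344), 16.040361404418945)
plate ((489.10076904296875, -169.3184356689453), (68.6969985961914, 11.180325508117676), 17.075742721557617)
[0.60095699 0.17391085 0.3360024 ] [-3.14156948e+00 -1.33164820e-03  1.16726773e-01]
0.79 [320.5, 285.7] 4978 ((575.2476806640625, 170.72755432128906), (81.58087921142578, 40.628177642822266), 6.859318733215332)
0.16 [332.9, 237.9] 35156 ((578.63623046875, 164.92291259765625), (179.4208984375, 160.44268798828125), 16.03323745727539)
{'xy': [323.2, 242.4], 'confidence': 0.8} [0.60441762 0.17266318 0.05      ]
```

View pics/w4.png

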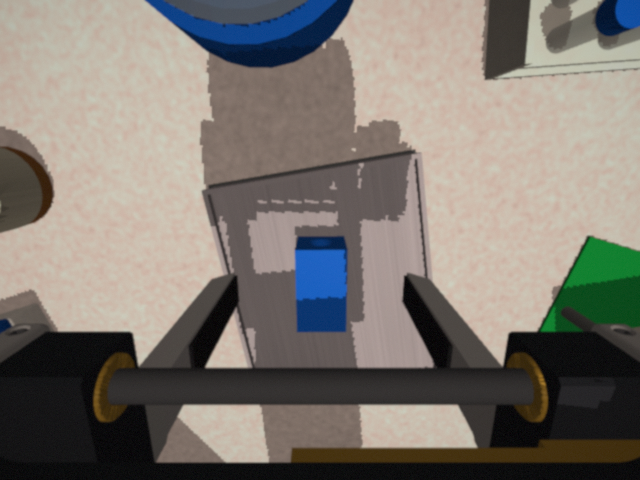

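Request:
{"api": "step_arm", "payload": {"commands": [[[39, 0, 0, 0, 0, 0, 94], [39, 0, 15, 0, 0, 0, 94], [0, 0, 15, 0, -0.18, 0, 94], [0, 0, 0, 0, -0.18, 0, 94], [0, 0, 0, 0, 0, 0, 94]]]}}

```text
time: 12.5
tool_pos: [0.6794, 0.1829, 0.3038]
ee_rot: [3.141, 0.359, 0.116]
wrist_force: [0.4, 1.1, -0.4]
width: 0.0938
finger_force: 0.0
```

```bash
python3 - <<'E'
from h import *
o=robot.get_obs();print(o['tool_pos'],o['ee_rot'],o['joint_positions'])
p=snap('wrist');c=p['color'];q=pix(p,[.603,.172,.05]);print(q)
for r in models.masks_of(p,'insert')[:1]:print(r['confidence'],r['xy'],r['mask'].sum())
for r in models.tip_of(p,'bore_mouth'): print(r,at(p,r['xy'],.05))
u,v=map(int,q);a=c[max(0,v-70):v+110,max(0,u-110):u+110,::-1];cv2.imwrite('pics/w5.png',cv2.resize(a,None,fx=3,fy=3,interpolation=2))
E
```

```text
[0.67939623 0.18285824 0.30381916] [3.14143245 0.35888925 0.11616169] [0.17774975 0.5919229  0.93683311 0.02330161 1.97101405 1.63754939]
[323.71241583 232.30005426]
0.92 [320.2, 269.4] 5204
{'xy': [318.1, 230.1], 'confidence': 0.78} [0.60448843 0.17636444 0.05      ]
```

View pics/w5.png

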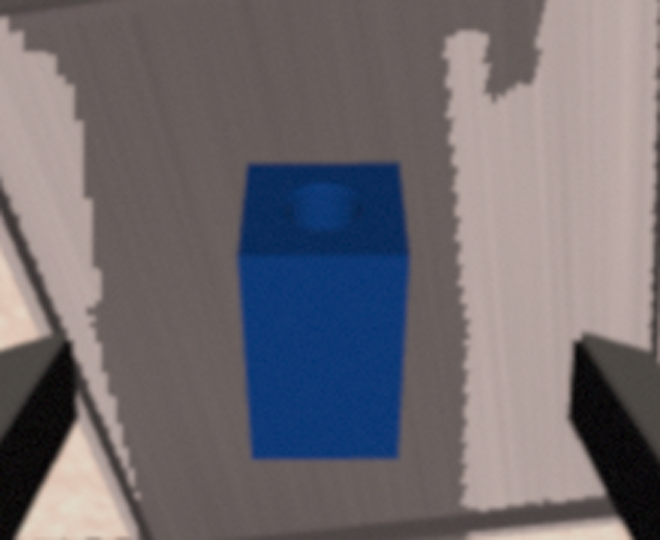

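```bash
python3 - <<'E'
from h import *
c=cv2.imread('pics/w5.png');c=cv2.resize(c,None,fx=1/3,fy=1/3,interpolation=3)
print(c[52:90,92:124,0][::1,::2])
E
```

```text
[[ 90  89  91  90  91  91  90  92  93  93  90  92  89  93  92  91]
 [ 91  88  90  91  89  89  89  90  92  91  91  91  91  90  93  92]
 [ 89  89  89  91  89  91  90  90  92  91  90  91  91  90  90  92]
 [ 91  90  90  91  89  90  90  89  91  91  90  91  89  89  91  89]
 [ 92  91  90  92  90  90  90  90  90  90  91  90  90  89  91  90]
 [ 91  91  89  91  90  90  90  90  90  89  90  90  90  90  89  90]
 [ 89  90  91  90  89  88  90  90  90  91  90  89  90  89  89  90]
 [ 90  90  90  89  90  89  91  90  92  89  91  89  90  89  90  91]
 [ 89  91  90  89  91  92  95  96  97  93  92  91  91  90  90  90]
 [ 89  89  90  90  93 100 105 109 111 106 101  95  91  90  91  89]
 [ 91  91  90  93 102 111 115 119 119 115 111 104  96  90  90  91]
 [ 90  92  93 101 109 114 115 119 117 117 112 108 101  94  89  89]
 [ 90  91  94 104 110 113 114 115 117 115 112 108 103  97  90  90]
 [ 92  90  97 102 107 111 114 115 116 115 109 105 100  95  91  89]
 [ 92  91  97  99 105 111 113 115 115 114 110 103  98  92  89  90]
 [ 91  91  92  95 105 111 115 117 116 113 109 103  96  87  87  90]
 [ 90  89  87  96 105 110 11
[... 746 characters left out ...]
  89  91  91  90  90  90  90]
 [ 90  90  88  90  89  92  90  91  89  90  89  90  90  90  91  90]
 [ 89  92  91  89  91  90  90  91  90  90  88  90  87  91  91  90]
 [ 91  89  89  91  89  92  89  89  90  89  90  90  90  89  89  89]
 [ 91  92  90  92  92  92  91  91  91  91  91  92  91  91  90  92]
 [ 95  97  97  98  97  97  98  98  97  98  97  97  98  97  98  99]
 [107 108 109 107 107 109 109 108 107 107 108 108 108 108 108 109]
 [114 116 114 116 115 115 116 115 114 114 116 115 115 115 116 115]
 [116 117 117 116 116 116 117 117 116 117 117 115 116 116 116 116]
 [118 116 118 116 119 116 117 117 116 116 116 116 116 118 117 116]
 [116 116 116 117 117 117 116 116 116 116 117 117 116 116 117 116]]
```

Request:
{"api": "step_arm", "payload": {"commands": [[[0, 0, 0, 0, 0.18, 0, 94], [0, 0, 0, 0, 0.18, 0, 94], [-37, 0, 0, 0, 0, 0, 94], [-38, 1, 0, 0, 0, 0, 94], [-37, 0, 0, 0, 0, 0, 94], [0, 0, 20, 0, 0, 0, 94], [0, 0, 30, 0, 0, 0, 94], [0, 0, 14, 0, 0, 0, 94], [0, 0, 0, 0, 0, 0, 94]]]}}

```text
time: 13.78
tool_pos: [0.5666, 0.1689, 0.2403]
ee_rot: [3.141, 0.001, 0.117]
wrist_force: [0.4, -0.3, 0.0]
width: 0.0943
finger_force: 0.0
```

```bash
python3 - <<'E'
from h import *
o=robot.get_obs();print(o['tool_pos'],o['ee_rot'],o['wrist_force'])
p=snap('wrist');save(p,'w6.png')
for r in models.masks_of(p,'insert')[:1]:
    b=cv2.boundingRect(r['mask'].astype(np.uint8));print(r['confidence'],b)
    T=np.array(eyes and p['tool_from_camera'])
    for uv in((b[0],b[1]+b[3]/2),(b[0]+b[2],b[1]+b[3]/2),(b[0]+b[2]/2,b[1])): print(at(p,uv,.07))
E
```

```text
[0.56657779 0.16894191 0.24027164] [3.14142492e+00 5.86216243e-04 1.16881904e-01] [ 0.36835838 -0.28761994  0.00057807]
0.65 (277, 219, 86, 149)
[0.57501856 0.19143293 0.07      ]
[0.57984646 0.15051701 0.07      ]
[0.61364874 0.17522663 0.07      ]
```

View pics/w6.png

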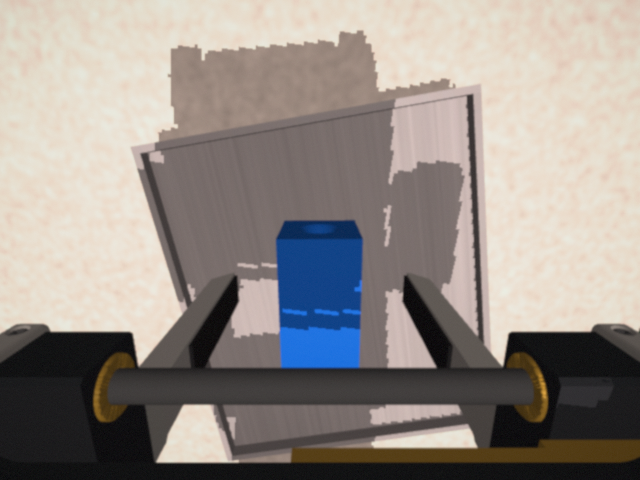

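Request:
{"api": "step_arm", "payload": {"commands": [[[0, 0, 4, 0, 0, 0, 94], [0, 0, 0, 0, 0, 0, 60], [0, 0, 0, 0, 0, 0, 10], [0, 0, 0, 0, 0, 0, 10], [0, 0, 0, 0, 0, 0, 10], [0, 0, 0, 0, 0, 0, 10], [0, 0, 0, 0, 0, 0, 10], [0, 0, -10, 0, 0, 0, 10], [0, 0, -30, 0, 0, 0, 10], [0, 0, -40, 0, 0, 0, 10], [0, 0, -40, 0, 0, 0, 10], [0, 0, -40, 0, 0, 0, 10], [0, 0, 0, 0, 0, 0, 10]]]}}

```text
time: 15.5
tool_pos: [0.5674, 0.1691, 0.4016]
ee_rot: [-3.141, -0.009, 0.117]
wrist_force: [0.3, 0.0, -1.3]
width: 0.04
finger_force: 30.0
```

Request:
{"api": "step_arm", "payload": {"commands": [[[-20, 0, -40, 0, 0, -0.17, 10], [-20, 0, -45, 0, 0, 0, 10], [-20, 0, -45, 0, 0, 0, 10], [0, 0, 0, 0, 0.09, 0, 10], [0, 0, 0, 0, 0.17, 0, 10], [0, 0, 0, 0, 0.17, 0, 10], [0, 0, 0, 0, 0.17, 0, 10], [0, 0, 0, 0, 0.17, 0, 10], [0, 0, 0, 0, 0, 0, 10]]]}}

```text
time: 16.62
tool_pos: [0.508, 0.1552, 0.5232]
ee_rot: [-3.141, -0.763, 0.286]
wrist_force: [-0.3, -1.2, -1.9]
width: 0.04
finger_force: 30.0
```

```bash
python3 - <<'E'
from h import *
o=robot.get_obs();print(o['tool_pos'],o['ee_rot'],o['joint_positions'],o['width'],R.from_euler('xyz',o['ee_rot']).as_matrix().round(3))
E
```

```text
[0.50804772 0.15516541 0.52322823] [-3.14079322 -0.76285738  0.28609479] [ 0.16558987 -0.19163256  1.48642294  0.09474962  1.08949674  1.43951422] 0.04003821472709693 [[ 0.693  0.283  0.663]
 [ 0.204 -0.959  0.196]
 [ 0.691 -0.001 -0.723]]
```

Request:
{"api": "step_arm", "payload": {"commands": [[[28, 0, -29, -0.07, 0, 0.07, 10], [28, 0, -29, 0, 0, 0, 10], [0, 0, 0, 0, 0.15, 0, 10], [0, 0, 0, 0, 0.17, 0, 10], [0, 0, 0, 0, 0.17, 0, 10], [0, 0, 0, 0, 0.17, 0, 10], [0, 0, 0, 0, 0.15, 0, 10], [0, 0, 0, 0, 0, 0, 10], [0, 0, 0, 0, 0, 0, 10]]]}}

```text
time: 17.75
tool_pos: [0.5093, 0.1556, 0.6065]
ee_rot: [0.378, -1.566, 2.951]
wrist_force: [-0.3, -0.0, -2.1]
width: 0.0391
finger_force: 30.0
```

```bash
python3 - <<'E'
from h import *
o=robot.get_obs();print(o['tool_pos'],o['joint_positions'],o['width'],o['finger_force'],R.from_euler('xyz',o['ee_rot']).as_matrix().round(3))
G=o['tool_pos']+R.from_euler('xyz',o['ee_rot']).as_matrix()[:,2]*.18
out=[]
for n in('scene','wrist'):
    p=snap(n);q=pix(p,G);print(n,q)
    for k in('bore_mouth','insert'):
        for r in models.tip_of(p,k)[:2]: print(k,r)
    s=(60 if n=='scene' else 150);u,v=np.clip(q,[s,s],[640-s,480-s]).astype(int)
    out.append(cv2.resize(p['color'][v-s:v+s,u-s:u+s,::-1],(400,400),interpolation=2))
    if n=='scene':
        for r in models.masks_of(p,'top_tray')[:2]: print(r['confidence'],r['xy'])
cv2.imwrite('pics/f.png',np.hstack(out))
E
```

```text
[0.50931125 0.15555052 0.60653052] [ 0.19078511 -0.29641479  1.62153376 -0.01249088  0.2415373   1.58126073] 0.03905194347267824 29.995083175599575 [[-0.004  0.187  0.982]
 [ 0.001 -0.982  0.187]
 [ 1.     0.002  0.004]]
scene [444.18515198  43.04502799]
bore_mouth {'xy': [448.3, 28.0], 'confidence': 0.74}
insert {'xy': [455.1, 42.8], 'confidence': 0.78}
0.83 [335.8, 175.6]
0.71 [277.0, 266.5]
wrist [321.28595539 306.50268506]
bore_mouth {'xy': [320.0, 233.0], 'confidence': 0.86}
bore_mouth {'xy': [319.6, 283.9], 'confidence': 0.69}
```

View pics/f.png

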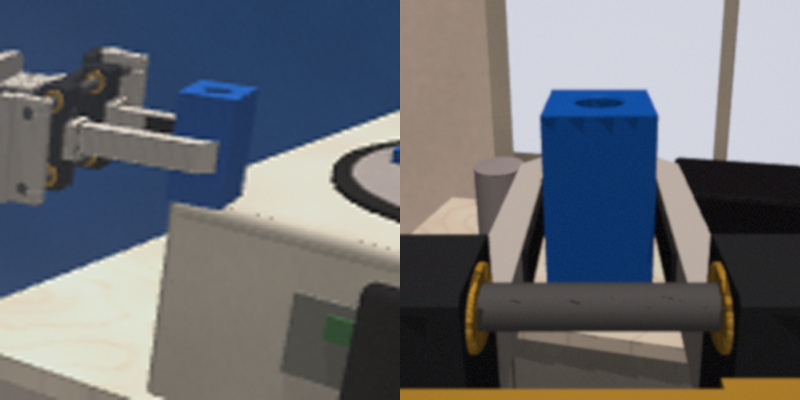

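Request:
{"api": "step_arm", "payload": {"commands": [[[0, 0, 0, 0, 0, 0, 10], [0, 0, 0, 0, 0, 0, 10], [0, 0, 0, 0, 0, 0, 10], [0, 0, 0, 0, 0, 0, 10]]]}}

```text
time: 18.6
tool_pos: [0.5087, 0.1554, 0.6073]
ee_rot: [0.172, -1.561, -3.126]
wrist_force: [1.1, 0.4, -2.2]
width: 0.0399
finger_force: 30.0
```

```bash
python3 -c "
from h import *
print(robot.close_job())"
```

```text
the job is handed in; nothing more can be done
None
```

I handed the job in at about 18.6 s. The white tray stands released about 2 mm from the mat's measured centre, and the insert is held still, bore up, with its middle about 60 cm above the bench. The hand-in call returned no verdict.

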